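# Key the turntable hub tight and pull its start knob

### The job

The modelling turntable's hub is loose on its shaft: drive down the one gib key that still stands proud until its head sits tight on the hub. Then start the turntable: pull the knob on the front of its switch box all the way out, and ease it back until it rests fully home, without letting it snap back. Leave the studio things around them where they are.

Things in the scene. Friction and masses are not known exactly. Their poses are not given: they have to be found in the camera images.
- key (a joint): how far the loose gib key has gone down into the hub, m: 0 = 14 mm proud (as high as it can be), 0.014 = tight, underside of its head on the hub's face. It starts 0 to 5 mm down. It slides straight down only, stiffly: about 7 N to start, about 12 N at the end of its travel; it stays where it is left, and when tight it stops solid.
- key_top (a point): centre of the top face of the loose key's head, a steel block 20 mm (its x, radial to the hub) by 18 mm (y) by 10 mm tall; z up. The top is 124 mm above the table at joint value 0, 110 mm when tight; the point moves with the key. An identical key sits opposite, 52 mm away across the shaft, already tight: the loose one stands higher.
- hub_top (a point): centre of the flat top face of the hub, 100 mm above the table; z up, x towards the loose key, whose head centre is 26 mm from here (the tight key is 26 mm the other way). The hub is a dark steel cylinder 84 mm across, standing 30 mm above the wheel; the shaft end, 38 mm across, is level with its face.
- turntable: modelling turntable: grey foot, flat aluminium wheel 220 mm across with its top 70 mm above the table, hub in the middle. Fixed to the table; the wheel does not turn by hand. It stands left or right of the switch box, turned any way. Origin at the centre of its underside, axes as hub_top.
- knob (a joint): how far the start knob is pulled out, m: 0 = home, 0.022 = fully out, at the stop; the switch works from 0.018 on. A spring pulls it home: about 2.5 N at home, 9 N fully out. Freed when well out it snaps home at over 0.5 m/s; freed within 5 mm of home it goes back softly.
- knob_head (a point): centre of the knob's black disc head, 44 mm across, 14 mm thick, 52 mm above the table; moves with the knob. Its -x axis is the pull direction (level, roughly towards the robot), z up. Behind the head (+x) a steel stem 12 mm thick is bare for 36 mm up to the box's front when home: fingers can reach down into this gap on either side of the stem.
- switchbox: the turntable's start switch: grey steel box 120 x 140 x 70 mm, fixed to the table, turned up to 17 degrees; origin at the centre of its underside, x pointing away from its front, z up. The knob's axis leaves the middle of the front face (60 mm before the origin), 52 mm above the table.
- brush_jar: bystander, to be left alone: white stoneware jar of brushes, 80 mm across and about 220 mm tall with the brushes; loose; origin at the middle of its underside.
- medium_bottle: bystander, to be left alone: amber glass bottle with a paper label, 60 mm across, 150 mm tall; loose; origin at the middle of its underside.
- paint_pot: bystander, to be left alone: small glass pot with a white cap, 48 mm across, 45 mm tall, standing between turntable and switch box; loose; origin at the middle of its underside.
- paint_tin: bystander, to be left alone: steel tin with a paper label, 66 mm across, 60 mm tall; loose; origin at the middle of its underside.
- rinse_bowl: bystander, to be left alone: blue ceramic bowl, 110 mm across, 40 mm tall; loose; origin at the middle of its underside.
- palette_knife: bystander, to be left alone: palette knife with wooden handle, 190 mm long, lying flat; loose; origin at its underside near the middle.
- plaster_block: bystander, to be left alone: offcut of white plaster, 70 x 50 x 45 mm; loose; origin at the middle of its underside.
Mind the look-alikes: they are no part of the job. Several things have the shape of the switchbox; the one meant has the colours described above.

How it is judged:
By the outcome, as a careful person would: the job done as asked, in the order asked, and still so for the second after the job is handed in, with the robot touching nothing.
It also fails if it takes over 48 s, if anything falls off the work surface, if the arm or the gripper's body presses on something with over 40 N, if the wrist force passes 120 N, or if a joint passes its speed limit or range.

### The arm

A 6-joint arm with a two-finger parallel gripper is mounted at the origin on the work surface. World frame = base frame: x ahead of the robot, y to its left, z up, the work surface at z = 0. Lengths are in m, angles in rad, forces in N, time in s.
With the tool pointing down it reaches from about 0.2 to 0.875 m from the base axis. Payload 3.4 kg.
Tool frame: the origin (TCP) lies on the centre line of the jaws, within the pads' length; the fingertips stand ctrl.finger_overhang ahead of it and the grasp point (between the pads) lies 3 mm ahead of it (ctrl.finger_overhang is the distance from the TCP to the fingertips, in m); z points along the fingers, y is the direction in which the jaws open and shut (so a half turn about z gives the same grasp; the last joint's range is limited). The gripper opens to 94 mm and grips with 3 to 60 N. Pads are 16 mm wide; open, the fingers measure 119 mm over their backs; the gripper's body (75 mm by 177 mm) begins 78 mm behind the grasp point.
Start: joints at [1.111, 0.276, 1.505, -0, 1.361, -0.121], TCP at [0.191, 0.542, 0.227] pointing down, gripper open.
Joint ranges: [-2.89, 2.89], [-0.75, 2.08], [0.22, 2.7], [-1.18, 4.32], [0.11, 2.71], [-2.7, 2.7]. Speed limits (rad/s): [2.57, 2.57, 3.14, 3.14, 3.14, 3.14].

### API

Orientations are given as a unit quaternion [x, y, z, w].
In Python, from workcell import ctrl, cams gives the robot as it stands.
- The arm moves only by the tool drive_tool, never from a script. Its argument "targets" is one flat list of numbers, 7 for each row, row after row: the shift along the tool's x, y, z in mm, then the turn, a rotation vector about the tool's x, y, z in degrees, then the finger opening in mm, from 0 to 94. In form: [x, y, z, wx, wy, wz, fingers, x, y, z, wx, wy, wz, fingers, ...]. A call has exactly 8 rows; each row is the pose to reach, as a shift and turn from the pose commanded when the call began, along the tool's axes at that moment; what a row does not reach only later rows make up. A row lasts 1/10 s, in which the tool goes at most 50 mm and 8.59 degrees, less where a joint would pass 70% of its speed; a pose out of reach is approached as far as the arm can. A call with a gripper value outside its range is refused whole. The fingers move at their own pace and stop on an object; "force" is the grip in N (left out, the last holds). Time passes only in rows, so rows that repeat a pose let the fingers close, or fill a call up. It gives the time, the measured TCP pose, the force and the opening at its end, in the units of the state.
- ctrl.get_obs(): the state, without advancing time (a new reading comes with each control period).
- cams.read_camera(name): name is "side" or "top"; returns the picture (384x512x3 uint8, blue, green, red); there is no depth.
- cams.get_calibration(name): a dict with "vfov" (degrees; the focal length in pixels is half the picture's height over the tangent of half this angle, whatever the lens; pixels are square), "cx", "cy" (the principal point, pixels), "k1" (the pictures are not rectified: a ray, as slopes to the right and down, at radius r is drawn at 1 + k1 r^2 times it, then the intrinsics apply), "rvec" (rotation vector, rad) and "tvec" (3), from world to camera coordinates, as OpenCV has them. Camera axes: x right, y down, z forward; pixel columns grow to the right and rows downward; lengths in m; the calibration is good to about 2 mm. A picture is of the moment at which its call begins. get_calibration takes no time and is no camera call.
- ctrl.close_job(): hands the job in, once; it reports no verdict.
The state is a dict: "t": time; "joint_pos": joint angles; "joint_vel": joint speeds; "joint_efforts": joint torques, N m; "position": TCP position; "tcp_rot": TCP orientation; "force": force on the tool from outside, world axes, zero at the start; "ft_torque": the same for the moment, N m; "grip_width": finger opening in m.
Only numpy, scipy, OpenCV 4.12 (cv2) and the standard library are available. Lean on these libraries where they do the work, as an engineer would, in place of code of your own. Each camera call takes 0.05 s, during which the arm holds its last target.

## Working session

There is one attempt and no reset: what is moved stays moved. The work goes in short steps, Python scripts to look and compute and a tool call to move; the robot and the scene stay as the last step left them, time stands still between calls to the robot, and variables do not carry over. Pictures are saved under pics/ and viewed, and the job is handed in when it is done.

Besides the shell and the picture viewer there is one more tool, called by a JSON object that holds its "op" and its "data", one argument or row to a line. drive_tool: Moves the arm, as the interface text tells. Its arguments: {"type":"object","properties":{"targets":{"type":"array","items":{"type":"number"}},"force":{"type":"number"}},"required":["targets"]}

```bash
mkdir -p pics; ls
cat > h.py <<'E'
import numpy as np,cv2
from workcell import ctrl,cams
from scipy.spatial.transform import Rotation as R
def cal(n):
    c=cams.get_calibration(n);f=192/np.tan(np.radians(c['vfov'])/2)
    K=np.array([[f,0,c['cx']],[0,f,c['cy']],[0,0,1]]);return K,np.array([c['k1'],0,0,0,0.]),np.array(c['rvec'],float).reshape(3),np.array(c['tvec'],float).reshape(3)
def ray(n,u,v):
    K,d,r,t=cal(n);p=cv2.undistortPoints(np.array([[[u,v]]],float),K,d)[0,0]
    M=R.from_rotvec(r).as_matrix();return -M.T@t,M.T@np.array([p[0],p[1],1])
def onz(n,u,v,z):
    o,d=ray(n,u,v);return o+d*(z-o[2])/d[2]
def proj(n,P):
    K,d,r,t=cal(n);return cv2.projectPoints(np.array(P,float).reshape(-1,1,3),r,t,K,d)[0][:,0]
def two(a,b):
    (o1,d1),(o2,d2)=ray('side',*a),ray('top',*b)
    s=np.linalg.lstsq(np.c_[d1,-d2],o2-o1,rcond=None)[0];p,q=o1+d1*s[0],o2+d2*s[1];return (p+q)/2,np.linalg.norm(p-q)
E
python3 - <<'E'
from h import *
for n in('side','top'):
    im=cams.read_camera(n);cv2.imwrite(f'pics/{n}0.png',im)
    o,d=ray(n,256,192);print(n,o,d,cams.get_calibration(n))
print(ctrl.get_obs(),ctrl.finger_overhang)
E
```

```text
pics
side [0.35203902 0.92516911 0.89950841] [ 0.15441738 -0.73896394 -0.65589675] {'vfov': 49.00757922517205, 'cx': 258.9606397172482, 'cy': 188.6413128418789, 'k1': -0.028046078536730717, 'rvec': array([ 0.2841988 , -2.76919781,  1.27683101]), 'tvec': array([0.52502604, 0.14296152, 1.22184058])}
top [0.40952282 0.00726589 1.3274839 ] [ 0.13038418  0.01392991 -0.99192673] {'vfov': 48.20605914032566, 'cx': 253.23871324079056, 'cy': 206.04778557284146, 'k1': 0.05597549095238335, 'rvec': array([ 2.18813714, -2.13622096,  0.08611874]), 'tvec': array([0.01999239, 0.53783484, 1.28074557])}
{'t': 0.1, 'joint_pos': array([ 1.11095164e+00,  2.76521845e-01,  1.50598310e+00,  2.63924079e-05,
        1.36070310e+00, -1.20981463e-01]), 'joint_vel': array([-0.00072656, -0.00194821, -0.00136724,  0.00023706,  0.00027498,
       -0.00104128]), 'joint_efforts': array([ 6.84858296e-04, -4.05457592e+01, -2.37778902e+01,  7.05081713e-02,
        3.00049433e-02, -5.11534051e-05]), 'position': array([0.19091666, 0.5418864 , 0.22670621]), 'tcp_rot': array([ 1.68624794e-01,  9.85679982e-01, -7.70178102e-04, -2.43645273e-04]), 'force': array([ 0.05874386, -0.64498161,  0.02813766]), 'ft_torque': array([-0.02386354, -0.0411605 ,  0.00739412]), 'grip_width': 0.09432751294813184} 0.022
```

View pics/side0.png

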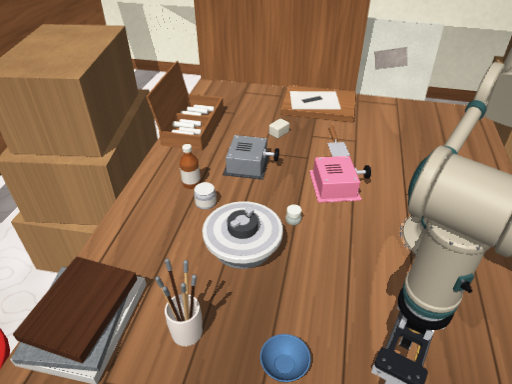

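View pics/top0.png

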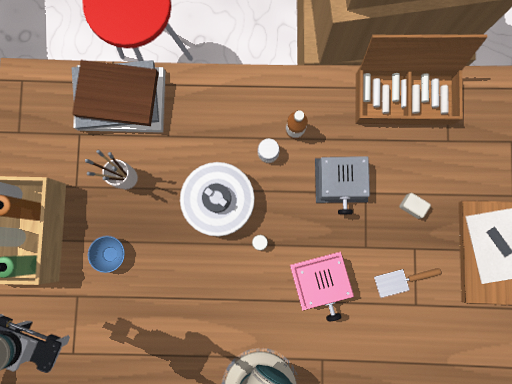

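The side view has the turntable at (243,230), the grey switch box at (247,157) with its knob at (275,155), and a pink decoy at (337,178). The top view has the hub at (217,198), the grey box at (343,180) and its knob at (345,208). I'll zoom in on the hub and the knob.

Run:
```python
import cv2,numpy as np
s=cv2.imread('pics/side0.png');t=cv2.imread('pics/top0.png')
c=lambda im,x,y,w,h,k:cv2.resize(im[y:y+h,x:x+w],(w*k,h*k),interpolation=cv2.INTER_CUBIC)
a=np.hstack([c(s,218,198,50,50,8),c(t,192,173,50,50,8)])
cv2.imwrite('pics/hub.png',a)
a=np.hstack([c(s,220,130,66,50,6),c(t,310,150,66,75,6)[:300] if 0 else c(t,310,170,66,50,6)])
cv2.imwrite('pics/knob.png',a)
```

```text
(no output)
```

View pics/hub.png

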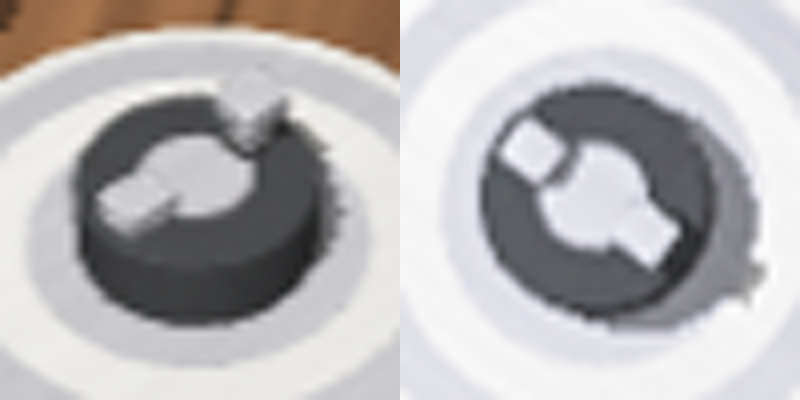

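View pics/knob.png

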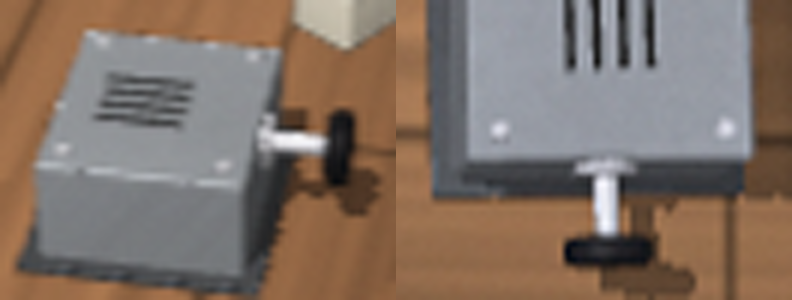

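Run:
```python
from h import *
S=lambda x,y:(218+x/8-.5,198+y/8-.5)
T=lambda x,y:(192+(x-400)/8-.5,173+y/8-.5)
print('A(-x)',two(S(252,90),T(650,235)))
print('B(+x)',two(S(136,195),T(535,150)))
t=cv2.imread('pics/top0.png')
# hub ellipse dark in top
g=cv2.cvtColor(t,cv2.COLOR_BGR2HSV)
H=onz('top',*T(597,200),.100);print('hub rough',H)
# hypotheses
for z in (.110,.119,.124):print(z,onz('top',*T(650,235),z),onz('side',*S(252,90),z), onz('top',*T(535,150),z),onz('side',*S(136,195),z))
# hub outline via dark mask
m=((g[...,2]<125)&(g[...,1]<70)).astype(np.uint8);m[:173]=0;m[225:]=0;m[:,:190]=0;m[:,242:]=0
cs,_=cv2.findContours(m,cv2.RETR_EXTERNAL,cv2.CHAIN_APPROX_NONE);c=max(cs,key=cv2.contourArea);print(cv2.boundingRect(c))
S2=lambda x,y:(220+x/6-.5,130+y/6-.5)
T2=lambda x,y:(310+(x-396)/6-.5,170+y/6-.5)
print('knob rough',two(S2(340,147),T2(608,250)))
print('corners top face', [onz('top',*T2(*p),.07) for p in((468,158),(752,158))])
print('stem root',onz('top',*T2(606,165),.052+.006),'stem end',onz('top',*T2(606,235),.058))
print('wheel',)
m=((g[...,2]>170)&(g[...,1]<40)).astype(np.uint8);m[:150]=0;m[245:]=0;m[:,:170]=0;m[:,258:]=0
cs,_=cv2.findContours(m,cv2.RETR_EXTERNAL,cv2.CHAIN_APPROX_NONE);c=max(cs,key=cv2.contourArea)
e=cv2.fitEllipse(cv2.convexHull(c));print(e,onz('top',*e[0],.07))
P=onz('top',*e[0],.07);
```

```text
A(-x) (array([0.53894019, 0.1178804 , 0.1196398 ]), np.float64(0.00198699003588226))
B(+x) (array([0.56945458, 0.1613355 , 0.10607065]), np.float64(0.0006528694129760866))
hub rough [0.55227654 0.13906238 0.1       ]
0.11 [0.53897308 0.1186346  0.11      ] [0.54227044 0.10789979 0.11      ] [0.56861473 0.16079178 0.11      ] [0.56870939 0.16511512 0.11      ]
0.119 [0.53801614 0.11781133 0.119     ] [0.54010189 0.11721626 0.119     ] [0.56743867 0.15965687 0.119     ] [0.56623946 0.17377935 0.119     ]
0.124 [0.53748451 0.11735396 0.124     ] [0.53889715 0.12239207 0.124     ] [0.56678531 0.15902636 0.124     ] [0.56486727 0.17859282 0.124     ]
(202, 184, 30, 29)
knob rough (array([ 0.5254201 , -0.23974604,  0.05099205]), np.float64(0.0008483922734196165))
corners top face [array([ 0.56774827, -0.16782244,  0.07      ]), array([ 0.57079912, -0.30540717,  0.07      ])]
stem root [ 0.5672851  -0.23720274  0.058     ] stem end [ 0.5325926 -0.2373518  0.058    ]
wheel
((216.55682373046875, 198.63726806640625), (73.28372955322266, 74.10506439208984), 51.61180114746094) [0.5524155  0.14089553 0.07      ]
```

```bash
cat >> h.py <<'E'
BX=np.array([0.9997,0.022,0]);BX/=np.linalg.norm(BX)
def plan(P,yaw=True):
    o=ctrl.get_obs();r=R.from_quat(o['tcp_rot'])
    x=-BX;z=np.array([0,0,-1.]);y=np.cross(z,x)
    t=R.from_matrix(np.c_[x,y,z])
    print('t',o['t'],'pos',o['position'].round(4),'F',o['force'].round(2),'w',o['grip_width'])
    print('shift mm',(r.inv().apply(np.array(P)-o['position'])*1000).round(1),'rot deg',np.degrees((r.inv()*t).as_rotvec()).round(2))
E
python3 - <<'E'
from h import *
print('jar',onz('top',120,178,.0),onz('top',95,165,.2),'bottle',onz('top',297,122,.15))
plan([.539,.118,.20])
E
```

```text
jar [0.61829835 0.45236832 0.        ] [0.62016115 0.45325877 0.2       ] bottle [ 0.76423592 -0.08612598  0.15      ]
t 0.1 pos [0.1909 0.5419 0.2267] F [ 0.06 -0.64  0.03] w 0.09432751294813184
shift mm [-469.2 -284.    27.1] rot deg [ -0.09  -0.03 -20.68]
```

{"op": "drive_tool", "data": {
  "targets": [-37,-22,0,0,0,-2,94,-74,-45,0,0,0,-5,60,-111,-67,0,0,0,-8,30,-148,-90,0,0,0,-11,0,-185,-112,0,0,0,-14,0,-222,-134,0,0,0,-17,0,-259,-157,0,0,0,-20,0,-296,-179,0,-0.1,0,-20.7,0],
  "force": 20
}}

```text
t: 0.9
position: [0.4114, 0.2735, 0.2272]
tcp_rot: [-0.012, 1.0, 0.001, -0.0]
force: [-0.2, 1.0, 0.4]
grip_width: 0.0416
```

```bash
python3 -c "
from h import *
plan([.539,.118,.166])"
```

```text
t 0.9 pos [0.4114 0.2735 0.2272] F [-0.17  1.04  0.4 ] w 0.04158100186895123
shift mm [-123.9 -158.6   61. ] rot deg [ 0.1 -0.   0.1]
```

{"op": "drive_tool", "data": {
  "targets": [-25,-32,5,0,0,0,0,-50,-64,15,0,0,0,0,-75,-96,30,0,0,0,0,-100,-128,45,0,0,0,0,-124,-158,55,0,0,0,0,-124,-158,58,0,0,0,0,-124,-158,58,0,0,0,0,-124,-158,58,0,0,0,0]
}}

```text
t: 1.7
position: [0.5375, 0.1208, 0.1692]
tcp_rot: [-0.011, 1.0, 0.001, -0.0]
force: [0.3, -0.0, 0.2]
grip_width: 0.0006
```

Run:
```python
from h import *
s=cams.read_camera('side');t=cams.read_camera('top')
plan([.539,.118,.132])
c=lambda im,x,y,w,h,k:cv2.resize(im[y:y+h,x:x+w],(w*k,h*k),interpolation=cv2.INTER_CUBIC)
cv2.imwrite('pics/a1.png',np.hstack([c(s,200,160,100,100,4),c(t,167,150,100,100,4)]))
o=ctrl.get_obs();p=o['position'];q=p+[0,0,-.022];print(proj('side',[q,p]),proj('top',[q]))
```

```text
t 1.8 pos [0.5377 0.1211 0.1698] F [ 0.79  0.66 -0.42] w 0.0006512134497072826
shift mm [-1.2 -3.2 37.8] rot deg [0.12 0.04 0.11]
[[249.45420439 201.95126078]
 [249.38029179 195.72768983]] [[220.63760745 200.83539449]]
```

View pics/a1.png

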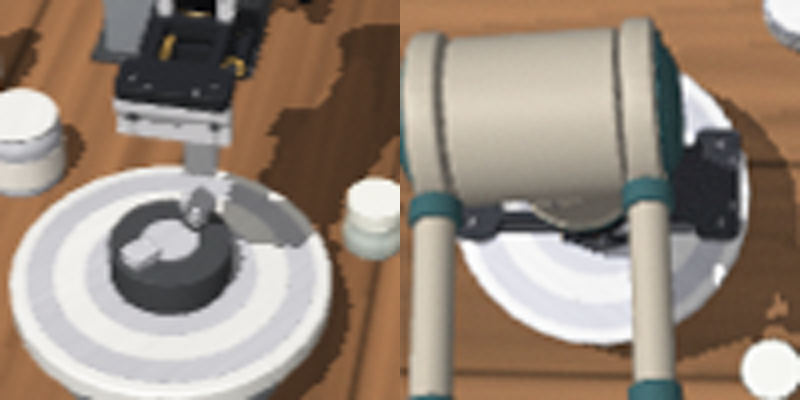

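The side view shows the closed fingertip at crop (200,172), which is full-picture (250,203). That matches the projected tip at (249.5,202), directly over the proud key, so I'll descend.

{"op": "drive_tool", "data": {
  "targets": [-1,-3,8,0,0,0,0,-1,-3,16,0,0,0,0,-1,-3,20,0,0,0,0,-1,-3,23,0,0,0,0,-1,-3,26,0,0,0,0,-1,-3,29,0,0,0,0,-1,-3,31,0,0,0,0,-1,-3,31,0,0,0,0]
}}

```text
t: 2.6
position: [0.539, 0.1173, 0.1392]
tcp_rot: [-0.011, 1.0, 0.001, 0.0]
force: [-2.2, -0.2, 5.6]
grip_width: 0.0004
```

{"op": "drive_tool", "data": {
  "targets": [0,0,1,0,0,0,0,0,0,2,0,0,0,0,0,0,3,0,0,0,0,0,0,4,0,0,0,0,0,0,5,0,0,0,0,0,0,6,0,0,0,0,0,0,6,0,0,0,0,0,0,6,0,0,0,0]
}}

```text
t: 3.4
position: [0.5391, 0.1173, 0.1338]
tcp_rot: [-0.011, 1.0, 0.001, 0.0]
force: [-3.9, -0.1, 9.1]
grip_width: 0.0005
```

{"op": "drive_tool", "data": {
  "targets": [0,0,0.5,0,0,0,0,0,0,1,0,0,0,0,0,0,1.5,0,0,0,0,0,0,2,0,0,0,0,0,0,2,0,0,0,0,0,0,2,0,0,0,0,0,0,2,0,0,0,0,0,0,2,0,0,0,0]
}}

```text
t: 4.2
position: [0.539, 0.1173, 0.1322]
tcp_rot: [-0.011, 1.0, 0.001, 0.0]
force: [-4.4, -0.5, 11.6]
grip_width: 0.0006
```

{"op": "drive_tool", "data": {
  "targets": [0,0,0.3,0,0,0,0,0,0,0.6,0,0,0,0,0,0,0.6,0,0,0,0,0,0,0.6,0,0,0,0,0,0,0.6,0,0,0,0,0,0,0.6,0,0,0,0,0,0,0.6,0,0,0,0,0,0,0.6,0,0,0,0]
}}

```text
t: 5.0
position: [0.5391, 0.1173, 0.1322]
tcp_rot: [-0.011, 1.0, 0.001, 0.001]
force: [-5.0, -0.4, 15.6]
grip_width: 0.0003
```

{"op": "drive_tool", "data": {
  "targets": [0,0,0.4,0,0,0,0,0,0,0.8,0,0,0,0,0,0,1.2,0,0,0,0,0,0,1.2,0,0,0,0,0,0,1.2,0,0,0,0,0,0,1.2,0,0,0,0,0,0,1.2,0,0,0,0,0,0,1.2,0,0,0,0]
}}

```text
t: 5.8
position: [0.5391, 0.1173, 0.1321]
tcp_rot: [-0.011, 1.0, 0.001, 0.001]
force: [-7.5, -0.8, 21.6]
grip_width: 0.0002
```

The key has stopped solid: the force rose from 11.6 to 21.6 N with the tip at z = 0.110. I'll back off and check it.

{"op": "drive_tool", "data": {
  "targets": [0,0,-10,0,0,0,0,0,0,-35,0,0,0,0,0,0,-60,0,0,0,0,0,-40,-60,0,0,0,10,0,-85,-60,0,0,0,20,0,-130,-60,0,0,0,22,0,-175,-60,0,0,0,22,0,-220,-60,0,0,0,22]
}}

```text
t: 6.6
position: [0.5444, -0.1046, 0.1881]
tcp_rot: [-0.011, 1.0, 0.001, 0.0]
force: [0.2, 0.3, 1.1]
grip_width: 0.0215
```

Run:
```python
from h import *
s=cams.read_camera('side');t=cams.read_camera('top')
plan([.5455,-.2391,.13])
c=lambda im,x,y,w,h,k:cv2.resize(im[y:y+h,x:x+w],(w*k,h*k),interpolation=cv2.INTER_CUBIC)
cv2.imwrite('pics/hub2.png',np.hstack([c(s,218,198,50,50,8),c(t,192,173,50,50,8)]))
cv2.imwrite('pics/t2.png',t)
```

```text
t 6.7 pos [ 0.5449 -0.1083  0.1879] F [ 0.6  -0.17  0.68] w 0.022104604645914593
shift mm [   1.7 -130.7   58.1] rot deg [-0.07  0.07 -0.29]
```

View pics/hub2.png

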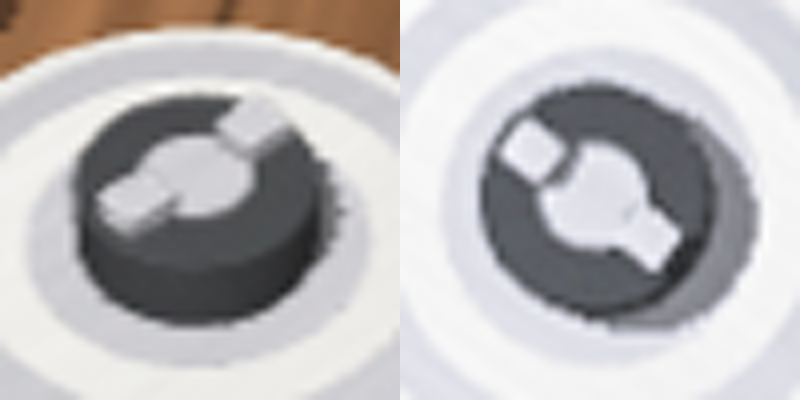

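View pics/t2.png

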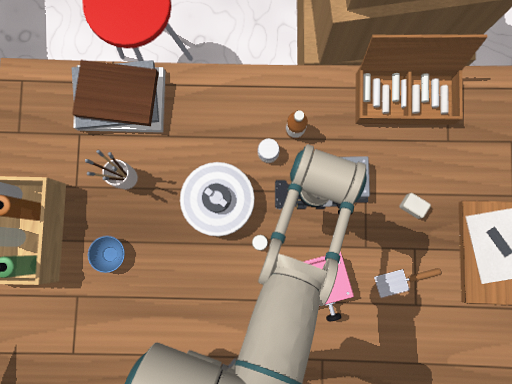

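In the side view the key at crop (255,125) now sits as low as its twin and its proud gap is gone. Nothing else has moved. Next I'll hover over the knob's stem.

{"op": "drive_tool", "data": {
  "targets": [0,-40,0,0,0,0,28,1,-80,10,0,0,0,28,2,-110,30,0,0,0,28,2,-128,45,0,0,-0.3,28,2,-130,55,0,0,-0.3,28,2,-130,58,0,0,-0.3,28,2,-130,58,0,0,-0.3,28,2,-130,58,0,0,-0.3,28]
}}

```text
t: 7.5
position: [0.5458, -0.2316, 0.1306]
tcp_rot: [-0.015, 1.0, 0.001, 0.001]
force: [-0.3, -0.1, -0.3]
grip_width: 0.0281
```

Run:
```python
from h import *
s=cams.read_camera('side')
plan([.5455,-.2391,.058])
cv2.imwrite('pics/k1.png',cv2.resize(s[90:190,210:310],(600,600),interpolation=cv2.INTER_CUBIC))
q=ctrl.get_obs()['position']-[0,0,.022];print((proj('side',[q,[.5255,-.2395,.052],[.5455,-.2391,.052]])-[210,90])*6)
```

```text
t 7.55 pos [ 0.5459 -0.2317  0.1307] F [0.46 0.16 0.04] w 0.027778890005510957
shift mm [ 0.8 -7.4 72.7] rot deg [0.08 0.1  0.41]
[[360.81257772 303.22358544]
 [396.10976219 382.70290224]
 [361.57519262 378.82770513]]
```

View pics/k1.png

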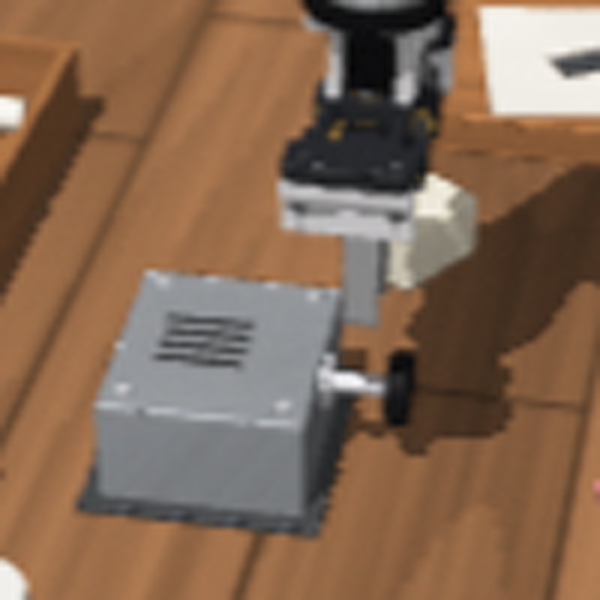

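The finger at crop (363,320) lines up in x with the bare stem (crop 325–385, row 383), between head and box front. I'll correct y and go down.

{"op": "drive_tool", "data": {
  "targets": [-1,-7.5,5,0,0,0.4,28,-1,-7.5,20,0,0,0.4,28,-1,-7.5,35,0,0,0.4,28,-1,-7.5,45,0,0,0.4,28,-1,-7.5,52,0,0,0.4,28,-1,-7.5,60,0,0,0.4,28,-1,-7.5,68,0,0,0.4,28,-1,-7.5,72,0,0,0.4,28]
}}

```text
t: 8.35
position: [0.5463, -0.24, 0.0571]
tcp_rot: [-0.01, 1.0, 0.001, -0.0]
force: [0.7, 0.2, 0.2]
grip_width: 0.0278
```

Run:
```python
from h import *
s=cams.read_camera('side')
plan([.5455,-.2391,.058])
cv2.imwrite('pics/k2.png',cv2.resize(s[90:190,210:310],(600,600),interpolation=cv2.INTER_CUBIC))
```

```text
t 8.4 pos [ 0.5461 -0.2399  0.0567] F [ 0.28  0.59 -0.63] w 0.028038321223305993
shift mm [ 0.5  0.8 -1.3] rot deg [ 0.15 -0.05 -0.07]
```

View pics/k2.png

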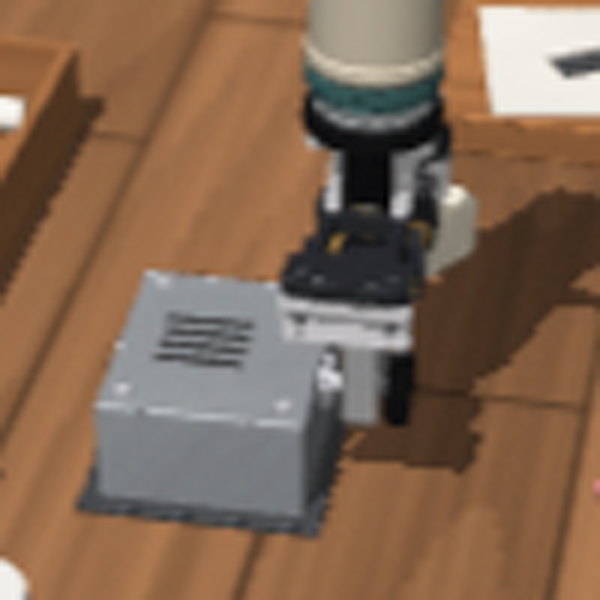

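The fingers are down in the gap, one each side of the stem, behind the head at crop (400,385). I'll start pulling.

{"op": "drive_tool", "data": {
  "targets": [0,0,0,0,0,0,20,2,0,0,0,0,0,20,4,0,0,0,0,0,20,7,0,0,0,0,0,20,10,0,0,0,0,0,20,13,0,0,0,0,0,20,16,0,0,0,0,0,20,18,0,0,0,0,0,20]
}}

```text
t: 9.2
position: [0.5302, -0.2409, 0.0583]
tcp_rot: [-0.01, 1.0, 0.0, 0.002]
force: [6.6, 1.3, -2.3]
grip_width: 0.0198
```

{"op": "drive_tool", "data": {
  "targets": [2,0,0,0,0,0,20,4,0,0,0,0,0,20,6,0,0,0,0,0,20,8,0,0,0,0,0,20,9,0,0,0,0,0,20,10,0,0,0,0,0,20,10,0,0,0,0,0,20,10,0,0,0,0,0,20]
}}

```text
t: 10.0
position: [0.5216, -0.2411, 0.0583]
tcp_rot: [-0.01, 1.0, 0.0, 0.003]
force: [9.4, 0.8, -4.1]
grip_width: 0.02
```

{"op": "drive_tool", "data": {
  "targets": [0.5,0,0,0,0,0,20,1,0,0,0,0,0,20,1.5,0,0,0,0,0,20,2,0,0,0,0,0,20,2.5,0,0,0,0,0,20,3,0,0,0,0,0,20,3,0,0,0,0,0,20,3,0,0,0,0,0,20]
}}

```text
t: 10.8
position: [0.521, -0.2412, 0.0584]
tcp_rot: [-0.01, 1.0, 0.0, 0.006]
force: [12.9, 3.0, -7.5]
grip_width: 0.02
```

Run:
```python
from h import *
s=cams.read_camera('side')
plan([.5455,-.2391,.058])
cv2.imwrite('pics/k3.png',cv2.resize(s[90:190,210:310],(600,600),interpolation=cv2.INTER_CUBIC))
```

```text
t 10.85 pos [ 0.521  -0.2412  0.0585] F [13.85  1.54 -6.91] w 0.020193840648703512
shift mm [-24.5   1.6   0.7] rot deg [ 0.01  0.67 -0.16]
```

View pics/k3.png

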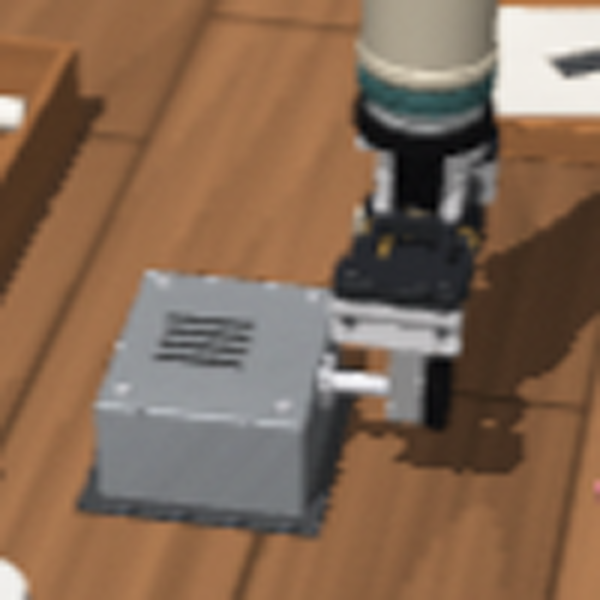

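The knob is fully out. The stem is bare from crop 320 to 390, the head has moved about 36 px (roughly 21 mm), and the force climbed to 13.9 N without further motion. Now I'll ease it back.

{"op": "drive_tool", "data": {
  "targets": [-1,0,0,0,0,0,20,-3,0,0,0,0,0,20,-5,0,0,0,0,0,20,-7,0,0,0,0,0,20,-9,0,0,0,0,0,20,-11,0,0,0,0,0,20,-13,0,0,0,0,0,20,-15,0,0,0,0,0,20]
}}

```text
t: 11.65
position: [0.5322, -0.2408, 0.0583]
tcp_rot: [-0.01, 1.0, 0.0, 0.002]
force: [5.8, 0.5, -1.3]
grip_width: 0.02
```

{"op": "drive_tool", "data": {
  "targets": [-2,0,0,0,0,0,20,-4,0,0,0,0,0,20,-6,0,0,0,0,0,20,-7.5,0,0,0,0,0,20,-9,0,0,0,0,0,20,-10,0,0,0,0,0,20,-11,0,0,0,0,0,20,-11,0,0,0,0,0,20]
}}

```text
t: 12.45
position: [0.5415, -0.2404, 0.0579]
tcp_rot: [-0.01, 1.0, 0.001, 0.0]
force: [2.2, -0.2, 2.1]
grip_width: 0.0201
```

{"op": "drive_tool", "data": {
  "targets": [-1,0,0,0,0,0,20,-2,0,0,0,0,0,20,-3,0,0,0,0,0,20,-4,0,0,0,0,0,20,-5,0,0,0,0,0,24,-6,0,0,0,0,0,28,-6,0,0,0,0,0,28,-6,0,0,0,0,0,28]
}}

```text
t: 13.25
position: [0.5474, -0.24, 0.0577]
tcp_rot: [-0.01, 1.0, 0.001, -0.0]
force: [-0.5, -0.2, -0.1]
grip_width: 0.0279
```

Run:
```python
from h import *
s=cams.read_camera('side')
plan([.5455,-.2391,.058])
cv2.imwrite('pics/k4.png',cv2.resize(s[90:190,210:310],(600,600),interpolation=cv2.INTER_CUBIC))
```

```text
t 13.3 pos [ 0.5474 -0.24    0.0577] F [-0.3   0.4  -0.03] w 0.02773539773134388
shift mm [ 1.8  1.  -0.3] rot deg [ 0.11 -0.   -0.07]
```

View pics/k4.png

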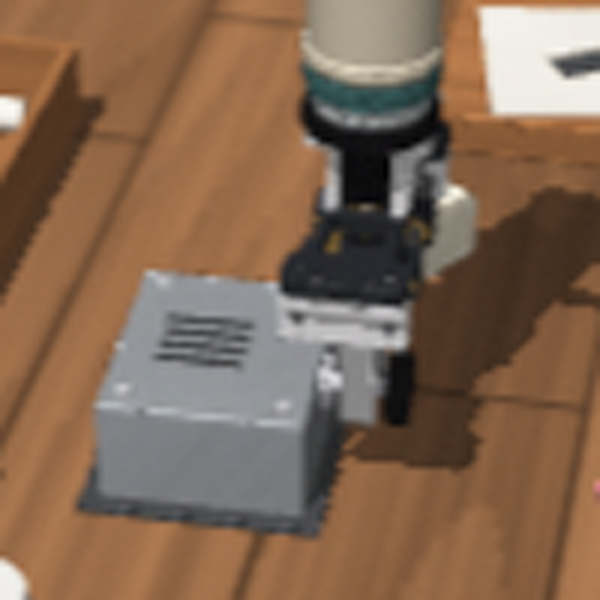

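The head is back at crop (400,385), its home position, and the force is near zero. I'll lift clear.

{"op": "drive_tool", "data": {
  "targets": [0,0,-5,0,0,0,28,0,0,-20,0,0,0,28,0,0,-40,0,0,0,28,0,0,-65,0,0,0,28,0,0,-90,0,0,0,28,0,0,-120,0,0,0,28,0,0,-130,0,0,0,28,0,0,-130,0,0,0,28]
}}

```text
t: 14.1
position: [0.5483, -0.2408, 0.1896]
tcp_rot: [-0.01, 1.0, -0.0, 0.002]
force: [0.0, -0.7, -0.8]
grip_width: 0.028
```

Run:
```python
from h import *
s=cams.read_camera('side');t=cams.read_camera('top')
plan([.5455,-.2391,.058])
cv2.imwrite('pics/s5.png',s)
s0=cv2.imread('pics/side0.png');c=lambda im:cv2.resize(im[130:180,220:286],(396,300),interpolation=cv2.INTER_CUBIC)
cv2.imwrite('pics/k5.png',np.hstack([c(s0),c(s)]))
```

```text
t 14.2 pos [ 0.5468 -0.24    0.1868] F [-0.95 -0.27  0.39] w 0.028124685734137796
shift mm [  1.2   0.6 128.8] rot deg [ 0.15 -0.06 -0.07]
```

View pics/k5.png

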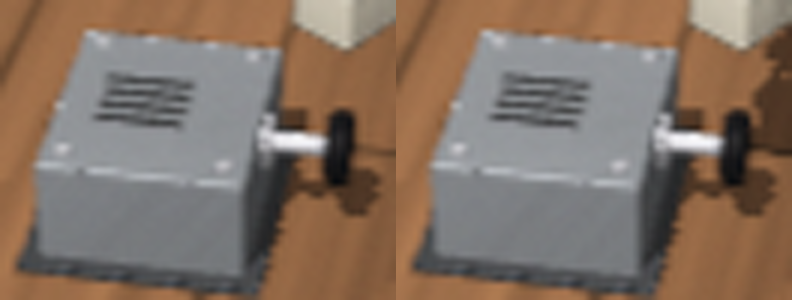

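View pics/s5.png

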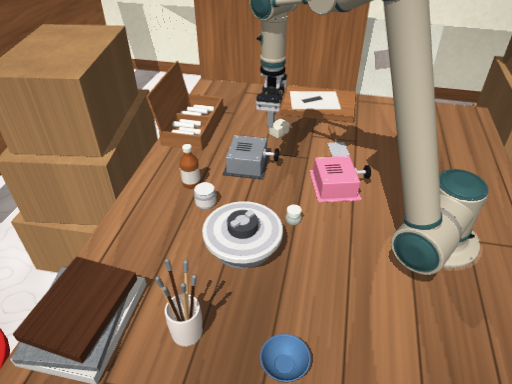

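The knob looks the same as in the first picture, at (275,155). Everything else is in its original place and the arm is clear, so I'll hand the job in.

```bash
python3 -c "
from h import *
print(ctrl.close_job())"
```

```text
the job is handed in; nothing more can be done
None
```

I drove the loose gib key tight, then pulled the start knob fully out and eased it back home. The job was handed in at about 14.2 s, with no verdict reported.

- **Key:** I pressed it down with the closed fingertips until it stopped solid. The tip stayed at z = 0.110 m while the force rose from 11.6 to 21.6 N. Afterwards the picture shows it level with its twin.
- **Knob, pull:** I hooked the fingers behind the head and pulled to the stop. Head travel was about 21 mm in the picture against the nominal 22 mm, which is within the measuring error. Force rose from 9.4 to about 13.9 N over the last 0.6 mm of finger movement.
- **Knob, return:** I eased it back at about 20 mm/s or slower, with the fingers holding it by the head until the spring load was gone. The last picture shows it exactly where it started.
- **Other checks:** In the last side picture the other studio things look unmoved, and the arm is clear of everything. No check failed or disagreed.

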